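# Lock the fall-front tool chest with hasp and pin

## Task

Lock up the grey tool chest: swing its standing steel hasp over and right down onto the sloping front so that the staple comes through the slot, then take the collared steel pin from the wooden tool block and put it down through the staple's loop until its collar rests on the staple. Let go of everything, and leave the other tools and things where they are.

Things in the scene. Friction and masses are not known exactly. Their poses are not given: they have to be found in the camera images.
- hasp (a joint): Hinge angle of the hasp, a steel strap 64 mm wide, 4 mm thick, 115 mm long. 0 rad = shut, flat on the chest's sloping front; it grows as the hasp opens, to 3.0 at most. Starts standing up from the front's top edge, at 2.0 to 2.75; at 2.62 it points straight up. The hinge is stiff: the hasp stays where left and must be pushed all the way down, with about 1 to 3 N at its free end.
- hasp_hinge (a point): Middle of the hasp's hinge line, in the strap's mid-thickness, at the front edge of the chest's top, 152 mm above the bench. y lies along the hinge line. The axes turn with the hasp: z points along the strap from free end to hinge, x square to the strap, away from the slope when shut (then all parallel to the staple's axes). Slot for the staple: 44 mm wide, 45 to 68 mm from the hinge.
- hasp_tab (a point): Middle of the outer edge of the finger tab at the hasp's free end: a 4 mm plate, 64 mm wide (y), bent square to the strap, standing out 34 mm from its outer face. This edge is 113 mm from the hinge along the strap and 36 mm out from its mid-thickness along x; axes as hasp_hinge. With the hasp upright the tab points back to the robot; shut, it points out of the slope, below the staple.
- staple: Steel U of 8 mm round bar on the chest's sloping front, 50 mm down the slope from the hinge. Origin at the centre of its opening; z up the slope along the opening's axis, 30 deg from vertical; x out of the slope; y across. Opening 24 mm wide (y), from x = -13 mm (outer face of the shut hasp) to +13 mm (outer bar). Chest's slope at x = -19 mm. The pin's collar rests at about z = +4 mm.
- chest: Grey steel tool chest, fixed, front flap already closed. 260 mm wide (y), 150 mm high, flat top 140 mm deep. Origin at bench level under the middle of the top's front edge; x points to the sloping front, roughly away from the robot (front foot at x = 87 mm, back at -140 mm), z up. A carrying handle 23 mm high stands on top at x = -100 mm. Nothing hangs above it.
- pin: Loose steel pin, 106 mm long, 0.11 to 0.2 kg, standing upright in one of the block's three holes (which one varies). Origin on its axis at the collar's underside; z from tip to handle. Below: shaft 10 mm in diameter, 50 mm long, tapered over the last 8 mm. Above: collar 26 mm in diameter and 6 mm thick, then a plain round handle 22 mm in diameter, from 6 to 56 mm.
- pin_tip (a point): The pin's lower tip, 50 mm below the collar's underside; axes as the pin.
- rack: Fixed wooden tool block 70 x 220 x 60 mm high, origin at the centre of its underside, long side along its y; three 13 mm holes straight through, at y = -75, 0 and +75 mm. The collar of the pin rests on its top.
- awl: Bystander standing in the block: awl with a pear-shaped wooden handle 32 mm thick and 76 mm high above the block, no collar. Origin at block-top level on its axis.
- punch: Bystander standing in the block: steel drive punch, 16 mm stem with a 28 mm head on top, 95 mm high above the block. Origin at block-top level on its axis.
- glue: Bystander: jar, 66 mm in diameter, 120 mm high; origin at the centre of its underside.
- polish: Bystander: tin, 72 mm in diameter, 70 mm high; origin at the centre of its underside.
- hammer: Bystander: hammer lying beyond the chest.
- brush: Bystander: brush lying at the far side of the bench.
- spool: Bystander: wooden spool, 52 mm in diameter, 65 mm high, near the robot on its left; origin at the centre of its underside.
- last: Bystander: wooden shoe last, 240 mm long, about 90 mm high, lying to the right of the chest.
Not all that is in view belongs to the job. Leave any purple or yellow look-alike of the pin alone.

How it is judged:
By the outcome, as a careful person would: the job done as asked, in the order asked, and still so for the second after the job is handed in, with the robot touching nothing.
It also fails if it takes over 70 s, if anything falls off the work surface, if the arm or the gripper's body presses on something with over 40 N, if the wrist force passes 120 N, or if a joint passes its speed limit or range.

## Robot

A 6-joint arm with a two-finger parallel gripper is mounted at the origin on the work surface. World frame = base frame: x ahead of the robot, y to its left, z up, the work surface at z = 0. Lengths are in m, angles in degrees, forces in N, time in s.
With the tool pointing down it reaches from about 0.325 to 0.85 m from the base axis. Payload 15.5 kg.
Tool frame: the origin (TCP) lies midway between the tips of the shut fingers; the grasp point (between the pads) lies 19 mm behind it; y points along the fingers, x is the direction in which the jaws open and shut, and the axes are right-handed (so a half turn about y gives the same grasp; the last joint's range is limited). The gripper opens to 91 mm and grips with 3 to 60 N. Pads are 32 mm wide; open, the fingers measure 118 mm over their backs; the gripper's body (76 mm by 178 mm) begins 60 mm behind the grasp point.
Start: joints at [-81.102, 28.281, 77.091, -0, 74.628, -5.472], TCP at [0.155, -0.605, 0.214] pointing down, gripper open.
Joint ranges: [-166.48, 166.48], [-47.26, 123.95], [12.59, 153.08], [-70.14, 250.14], [6.76, 159.57], [-176.63, 176.63]. Speed limits (degrees/s): [108.29, 108.29, 147.25, 172.46, 172.46, 172.46].

## Interface

Orientations are given as a 3x3 rotation matrix whose columns are the frame's x, y, z axes.
In Python, from bench import ctrl gives the robot as it stands. The module is installed in compiled form; this text tells all that it offers. Calls block until the motion is done:
- ctrl.goto(position, orientation): joint-space move of the TCP to a pose.
- ctrl.move_l(position, vel=0.15, ori=None, contact_N=None): straight line of the TCP; ori=None keeps the orientation; vel is the mean speed in m/s. With contact_N (N) it stops when the force on the tool has changed by that much, and returns True; else False.
- ctrl.movej(angles): joint-space move.
- ctrl.command_gripper(opening): opening from 0.0 (shut) to 1.0 (fully open); the grip force is fixed at half the most; returns when the fingers have stopped.
- ctrl.sleep(seconds).
- ctrl.ik(position, orientation): joint angles nearest the present ones, or None.
- ctrl.read_camera(name): name is "scene" or "side" or "wrist"; returns the picture (384x512x3 uint8, blue, green, red); there is no depth.
- ctrl.camera_params(name): a dict with "fx", "fy", "cx", "cy" (pixels), "pose" (4x4, takes a point from camera to world coordinates); the wrist camera has in their place "T_tool_cam" (4x4, takes a point from camera to tool coordinates, whose origin is the TCP and whose axes are the tool frame's). Camera axes: x right, y up, looking along -z (the intrinsics and any distortion apply to the point x, -y, -z); pixel columns grow to the right and rows downward; lengths in m; the calibration is good to about 2 mm. A picture is of the moment at which its call begins: read the wrist's pose just before it. camera_params takes no time and is no camera call.
A pose or a line that the arm cannot do raises ctrl.MotionError and nothing moves.
- ctrl.sign_off(): hands the job in, once; it reports no verdict.
Readings, each from a call of its own:
- ctrl.current_t(): time.
- ctrl.current_q(): joint angles.
- ctrl.current_dq(): joint speeds.
- ctrl.current_effort(): joint torques, N m.
- ctrl.current_tool_pos(): TCP position.
- ctrl.current_eef_rot(): TCP orientation.
- ctrl.current_contact_force(): force on the tool from outside, world axes, zero at the start.
- ctrl.current_wrist_torque(): the same for the moment, N m.
- ctrl.current_grip_width(): opening from 0.0 (shut) to 1.0 (fully open).
Only numpy, scipy, OpenCV 4.12 (cv2) and the standard library are available. Lean on these libraries where they do the work, as an engineer would, in place of code of your own. Each camera call takes 0.05 s, during which the arm holds its last target. There are 200 camera calls.

## Working session

There is one attempt and no reset: what is moved stays moved. The work goes in short steps, each a Python script; the robot and the scene stay as the last script left them, time stands still between calls to the robot, and variables do not carry over. Pictures are saved under pics/ and viewed, about 8 in all and at most 12, crops included, and the job is handed in when it is done.

```bash
mkdir -p pics; ls; python3 - <<'E'
from bench import ctrl
import cv2,numpy as np
np.set_printoptions(precision=4,suppress=True)
for n in ["scene","side"]:
    cv2.imwrite(f"pics/{n}0.png",ctrl.read_camera(n)); p=ctrl.camera_params(n); print(n,p)
print(ctrl.camera_params("wrist"))
print(ctrl.current_tool_pos(),ctrl.current_eef_rot(),ctrl.current_t())
cv2.imwrite("pics/wrist0.png",ctrl.read_camera("wrist"))
a=cv2.imread("pics/scene0.png");b=cv2.imread("pics/side0.png")
cv2.imwrite("pics/both.png",cv2.resize(np.vstack([a,b]),None,fx=1,fy=1)[:, :])
E
```

```text
pics
scene {'fx': 354.04814438374154, 'fy': 354.04814438374154, 'cx': 256.4600418676226, 'cy': 201.12675568548408, 'pose': array([[-0.7932, -0.449 ,  0.4113,  0.9182],
       [ 0.6089, -0.576 ,  0.5455,  0.4862],
       [-0.008 ,  0.6831,  0.7302,  0.84  ],
       [ 0.    ,  0.    ,  0.    ,  1.    ]])}
side {'fx': 491.2553639858209, 'fy': 491.2553639858209, 'cx': 256.0284653461064, 'cy': 186.8151583816906, 'pose': array([[ 0.9506,  0.1641, -0.2636,  0.1393],
       [-0.3101,  0.5421, -0.781 , -1.1484],
       [ 0.0147,  0.8241,  0.5662,  0.9146],
       [ 0.    ,  0.    ,  0.    ,  1.    ]])}
{'fx': 295.34601700431256, 'fy': 295.34601700431256, 'cx': 257.37499621325424, 'cy': 191.38595190853513, 'T_tool_cam': array([[ 1.    , -0.0008, -0.001 , -0.0007],
       [-0.0008,  0.2861, -0.9582, -0.171 ],
       [ 0.0011,  0.9582,  0.2861,  0.0791],
       [ 0.    ,  0.    ,  0.    ,  1.    ]])}
[ 0.1551 -0.6051  0.2134] [[ 0.2482 -0.0001  0.9687]
 [-0.9687  0.001   0.2482]
 [-0.001  -1.      0.0001]] 0.1
```

View pics/scene0.png

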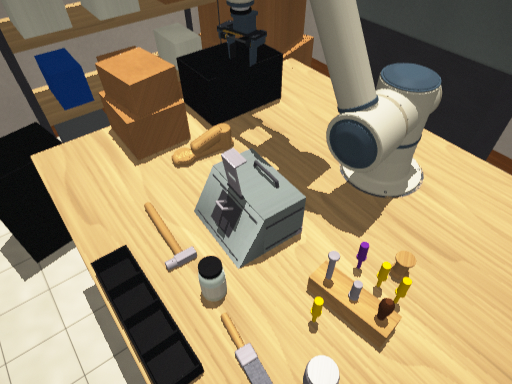

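View pics/side0.png

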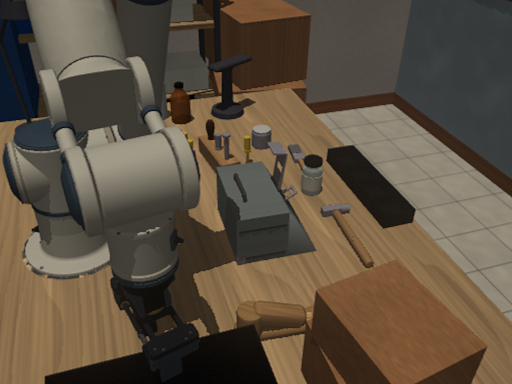

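The scene view shows the block at about (310-397, 270-338) with three tools: (333,265), (356,290) and the dark awl (385,308). The purple (362,253) and yellow (317,308), (383,272), (403,288) pieces are look-alikes. The chest is at (250,205), with the hasp standing at (233,170). I'll enlarge both regions to confirm the pin.

```bash
python3 - <<'E'
import cv2,numpy as np
a=cv2.imread("pics/scene0.png")
c1=cv2.resize(a[240:345,300:420],(0,0),fx=3.33,fy=3.33,interpolation=cv2.INTER_CUBIC)
c2=cv2.resize(a[143:248,190:310],(0,0),fx=3.33,fy=3.33,interpolation=cv2.INTER_CUBIC)
cv2.imwrite("pics/crop1.png",np.hstack([c1,c2]))
E
```

```text
(no output)
```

View pics/crop1.png

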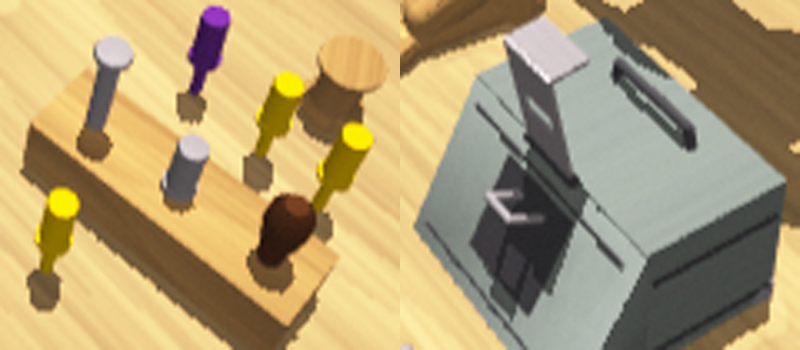

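The crop settles it. The tool at scene (356,291), in the middle hole, is the pin: a plain grey cylinder with a collar at the wood. (333,265) has a thin stem and a wide head, so it is the punch. (385,308) is the brown awl. The hasp stands with its tab corners at about (222,155), (233,147), (247,161), (234,168).

```bash
cat > h.py <<'E'
from bench import ctrl
import cv2,numpy as np
from scipy.spatial.transform import Rotation as R
np.set_printoptions(precision=4,suppress=True)
def cam(n,tp=None,tr=None):
    p=ctrl.camera_params(n)
    if n=="wrist":
        T=np.eye(4);T[:3,:3]=tr;T[:3,3]=tp; return p,T@p["T_tool_cam"]
    return p,p["pose"]
def ray(c,u,v):
    p,T=c; d=T[:3,:3]@np.array([(u-p["cx"])/p["fx"],-(v-p["cy"])/p["fy"],-1]); return T[:3,3],d/np.linalg.norm(d)
def atz(c,u,v,z):
    o,d=ray(c,u,v); return o+d*(z-o[2])/d[2]
def proj(c,P):
    p,T=c; q=T[:3,:3].T@(np.asarray(P)-T[:3,3]); return np.array([p["cx"]-p["fx"]*q[0]/q[2],p["cy"]+p["fy"]*q[1]/q[2]])
def tri(rs):
    A=np.zeros((3,3));b=np.zeros(3)
    for o,d in rs: M=np.eye(3)-np.outer(d,d);A+=M;b+=M@o
    x=np.linalg.solve(A,b); return x,[np.linalg.norm((np.eye(3)-np.outer(d,d))@(x-o)) for o,d in rs]
def shot(name):
    tp=np.array(ctrl.current_tool_pos());tr=np.array(ctrl.current_eef_rot());im=ctrl.read_camera("wrist")
    cv2.imwrite(f"pics/{name}.png",im);np.savez(f"pics/{name}.npz",tp=tp,tr=tr);return im,cam("wrist",tp,tr)
def load(name):
    d=np.load(f"pics/{name}.npz");return cam("wrist",d["tp"],d["tr"])
E
python3 - <<'E'
from h import *
c=cam("scene")
f=lambda x,y,ox,oy:((x+.5)/3.33+ox-.5,(y+.5)/3.33+oy-.5)
for n,x,y in [("fl",80,75),("fr",250,252),("bl",205,18),("br",385,182),("hinge",158,178)]: print(n,atz(c,*f(x,y,190,143),.150))
for n,x,y,z in [("pintop",193,147,.116),("pincollar",180,200,.062),("punchtop",113,52,.155),("awltop",292,205,.136),("rackfr",335,262,.06),("rackL",30,125,.06),("rackback",88,70,.06)]: print(n,atz(c,*f(x,y,300,240),z))
for n,x,y in [("tabcorner a",108,40),("b",145,15),("c",190,62),("d",148,83)]: print(n,f(x,y,190,143),atz(c,*f(x,y,190,143),.265))
E
```

```text
fl [ 0.5407 -0.2223  0.15  ]
fr [0.5495 0.0314 0.15  ]
bl [ 0.405  -0.2183  0.15  ]
br [0.4174 0.0404 0.15  ]
hinge [ 0.5596 -0.0762  0.15  ]
pintop [0.4855 0.2938 0.116 ]
pincollar [0.4931 0.3025 0.062 ]
punchtop [0.4961 0.2202 0.155 ]
awltop [0.4792 0.3664 0.136 ]
rackfr [0.4429 0.3988 0.06  ]
rackL [0.5347 0.1913 0.06  ]
rackback [0.4652 0.1832 0.06  ]
tabcorner a (222.08258258258257, 154.66216216216216) [ 0.5648 -0.1251  0.265 ]
b (233.1936936936937, 147.15465465465465) [ 0.5252 -0.1327  0.265 ]
c (246.7072072072072, 161.26876876876878) [ 0.5308 -0.0659  0.265 ]
d (234.09459459459458, 167.57507507507506) [ 0.5691 -0.0659  0.265 ]
```

```bash
python3 - <<'E'
from h import *
c=cam("scene")
print("brown box base",atz(c,155,158,0),atz(c,189,135,0),"top?",atz(c,110,85,.25),atz(c,182,92,.25))
f=lambda x,y,ox,oy:((x+.5)/3.33+ox-.5,(y+.5)/3.33+oy-.5)
for n,x,y in [("ye1 base",258,180),("ye2 base",318,225),("purple base",190,112),("ye3",43,298)]: print(n,atz(c,*f(x,y,300,240),0))
p=np.array(ctrl.current_tool_pos());
ctrl.move_l([p[0],p[1],.42],vel=.25)
Rt=(R.from_euler("z",-2.5,degrees=True)*R.from_matrix(np.array([[0,0,1],[-1,0,0],[0,-1,0.]]))).as_matrix()
ctrl.goto([0.47,-0.097,0.40],Rt)
im,c=shot("w1"); print(ctrl.current_t(),ctrl.current_q(),ctrl.current_tool_pos())
for P in [[.545,-.097,.152],[.53,-.13,.265],[.53,-.065,.265]]: print(proj(c,P))
E
```

```text
brown box base [ 0.6072 -0.5432  0.    ] [ 0.4375 -0.5885  0.    ] top? [ 0.6479 -0.671   0.25  ] [ 0.4821 -0.4832  0.25  ]
ye1 base [0.3983 0.3135 0.    ]
ye2 base [0.3921 0.3658 0.    ]
purple base [0.3936 0.2398 0.    ]
ye3 [0.5966 0.2795 0.    ]
3.3167 [-18.8612   8.2464  78.3127  -0.006   93.4417  73.6811] [ 0.4701 -0.0976  0.4   ]
[254.3243 106.3963]
[286.6387 121.515 ]
[222.407  124.3618]
```

View pics/w1.png

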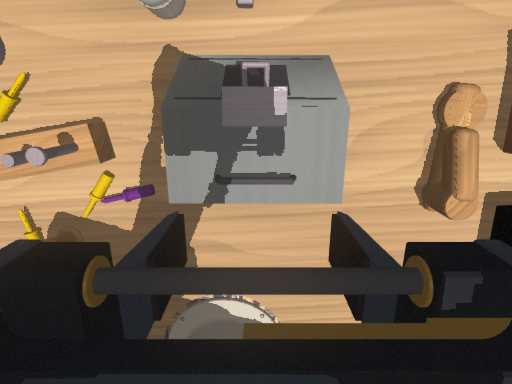

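The wrist view shows the chest top's front edge at row 98 (cols 173-347). The tab lies over it, with its outer edge at row 125 (cols 222-287), and the staple shows beyond at (243-270, 62-82).

```bash
python3 - <<'E'
from h import *
c=load("w1")
for n,u,v,z in [("edgeL",173,98,.15),("edgeR",347,98.5,.15),("backL",167,199,.15),("backR",343,202,.15),("tabL",222,125.5,.268),("tabR",287,124.5,.268),("stapL",243,63,.135),("stapR",270,63,.135)]: print(n,atz(c,u,v,z))
s=cam("scene")
# tab edge corners across two views: scene b,c ; wrist tabR,tabL
print(tri([ray(s,233.2,147.2),ray(c,287,124.5)]),tri([ray(s,246.7,161.3),ray(c,222,125.5)]))
# staple in both views
f=lambda x,y:((x+.5)/3.33+190-.5,(y+.5)/3.33+143-.5)
print("staple bar ends",tri([ray(s,*f(88,194)),ray(c,269,65)]),tri([ray(s,*f(110,218)),ray(c,244,65)]))
E
```

```text
edgeL [0.5607 0.0129 0.15  ]
edgeR [ 0.5498 -0.2234  0.15  ]
backL [0.4174 0.0399 0.15  ]
backR [ 0.4012 -0.2238  0.15  ]
tabL [ 0.5291 -0.0649  0.268 ]
tabR [ 0.5273 -0.13    0.268 ]
stapL [ 0.6023 -0.084   0.135 ]
stapR [ 0.6007 -0.1208  0.135 ]
(array([ 0.5271, -0.13  ,  0.2674]), [np.float64(0.00017009614312340617), np.float64(0.0001700961431235262)]) (array([ 0.53  , -0.0651,  0.2653]), [np.float64(0.0012056211451734159), np.float64(0.0012056211451732712)])
staple bar ends (array([ 0.6006, -0.1205,  0.1206]), [np.float64(0.0008911046429072733), np.float64(0.0008911046429072323)]) (array([ 0.6019, -0.0853,  0.1224]), [np.float64(0.0008631197967796135), np.float64(0.000863119796779557)])
```

```bash
cat >> h.py <<'E'
YAW=-2.5
Rz=R.from_euler("z",YAW,degrees=True).as_matrix()
RD=Rz@np.array([[0,0,1],[-1,0,0],[0,-1,0.]])   # tool down, tool z = chest x
H=np.array([.550,-.099,.152])
def C(x,z,y=0): return H+Rz@np.array([x,y,z])
def tip(phi):
    a=np.radians(phi); return .113*np.sin(a)-.036*np.cos(a), .113*np.cos(a)+.036*np.sin(a)
E
python3 - <<'E'
from h import *
s=cam("scene");print("jar",atz(s,210,265,.12),"hammer head",atz(s,180,258,.02))
ctrl.command_gripper(0)
x,z=tip(6)
ctrl.move_l(C(x-.031,z+.05),vel=.2,ori=RD)
ctrl.move_l(C(x-.031,z-.024),vel=.15)
f0=np.array(ctrl.current_contact_force())
for phi in [25,50,76]:
    x,z=tip(phi); ctrl.move_l(C(x-.015,z-.022),vel=.12); print(phi,np.array(ctrl.current_contact_force())-f0,ctrl.current_tool_pos())
im,c=shot("w2");print(ctrl.current_t())
E
```

```text
jar [0.7271 0.0457 0.12  ] hammer head [ 0.754  -0.0855  0.02  ]
25 [-0.7465 -0.1687 -0.9452] [ 0.5499 -0.099   0.2478]
50 [-0.2071 -1.7776 -0.1371] [ 0.598  -0.1011  0.2303]
76 [-4.3841 -0.3733 -4.1583] [ 0.6352 -0.1026  0.1914]
7.725
```

View pics/w2.png

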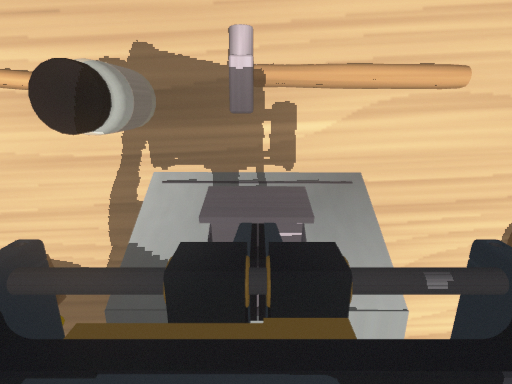

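The tab was pushed over and stands ahead of the fingers at about (200-312, 190-220); the jar at (90,95) and the hammer are clear. Next: over the tab and press it down.

```bash
python3 - <<'E'
from h import *
x,z=tip(76)
p=np.array(ctrl.current_tool_pos())
ctrl.move_l(p+[-.004,0,0],vel=.05)
ctrl.move_l(C(x-.019,z+.02),vel=.15)
ctrl.move_l(C(x+.014,z+.02),vel=.15)
f0=np.array(ctrl.current_contact_force())
for phi in [95,115,132]:
    x,z=tip(phi); ctrl.move_l(C(x+.008,z),vel=.12); print(phi,np.array(ctrl.current_contact_force())-f0)
x,z=tip(154); r=ctrl.move_l(C(x+.008,z-.006),vel=.04,contact_N=18)
print(r,np.array(ctrl.current_contact_force())-f0,(np.array(ctrl.current_tool_pos())-H),tip(150))
cv2.imwrite("pics/s2.png",ctrl.read_camera("scene"));print(ctrl.current_t())
a=cv2.imread("pics/s2.png")
cv2.imwrite("pics/s2c.png",cv2.resize(a[130:270,170:330],(0,0),fx=4,fy=4,interpolation=cv2.INTER_CUBIC))
E
```

```text
95 [0.5653 0.082  0.9426]
115 [1.4644 0.8701 1.0513]
132 [1.4697 0.3973 0.9901]
True [-1.1783  1.5393 17.5259] [ 0.0973 -0.0043 -0.079 ] (np.float64(0.08767691453623978), np.float64(-0.07986087062764158))
11.2583
```

View pics/s2c.png

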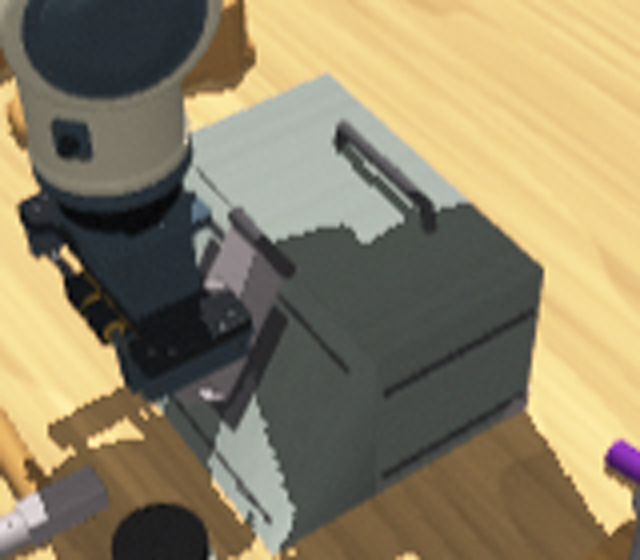

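```bash
python3 - <<'E'
from h import *
ctrl.move_l(C(.105,0.0),vel=.15)
ctrl.move_l(C(.0,0.13),vel=.25)
im,c=shot("w3")
# view of the pin
p=np.array([.44,.29,.30]); 
ctrl.move_l(C(.0,0.2),vel=.25)
ctrl.goto([.44,.29,.30],RD); ctrl.command_gripper(.62)
im2,c2=shot("w4"); s=ctrl.read_camera("scene"); cv2.imwrite("pics/s3.png",s)
print(ctrl.current_t(),ctrl.current_q(),ctrl.current_grip_width(),proj(c,C(.038,-.036)),proj(c2,[.49,.298,.116]))
q=cv2.resize(s[143:243,180:313],(400,300),interpolation=cv2.INTER_CUBIC)
w=cv2.resize(im,(400,300)); w4=cv2.resize(im2,(400,300))
cv2.imwrite("pics/m3.png",np.vstack([np.hstack([w,q]),np.hstack([w4,cv2.resize(im2[0:150,150:350],(400,300),interpolation=cv2.INTER_CUBIC)])]))
E
```

```text
15.8083 [ 26.8958  15.8571  83.3711  -0.0001  80.7712 119.3926] 0.6232366384969016 [257.3109 140.9106] [248.5972 129.1925]
```

View pics/m3.png

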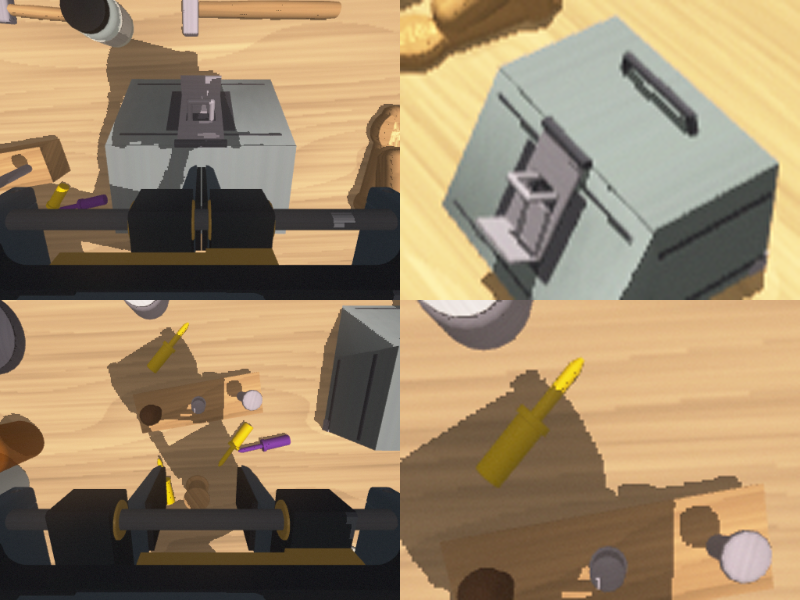

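The hasp lies flat with the staple through its slot (scene crop, about (530,185) in the mosaic). The pin top in the wrist view is at about (254,136). I'll enlarge once to fix the staple and the pin.

```bash
python3 - <<'E'
import cv2,numpy as np
w=cv2.imread("pics/w3.png")[115:175,220:300];s=cv2.imread("pics/s3.png")[180:240,195:275];p=cv2.imread("pics/w4.png")[105:165,215:295]
f=lambda a:cv2.resize(a,None,fx=5,fy=5,interpolation=cv2.INTER_NEAREST)
cv2.imwrite("pics/m4.png",np.vstack([np.hstack([f(w),f(s)]),np.hstack([f(p),np.zeros((300,400,3),np.uint8)])]))
E
```

```text
(no output)
```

View pics/m4.png

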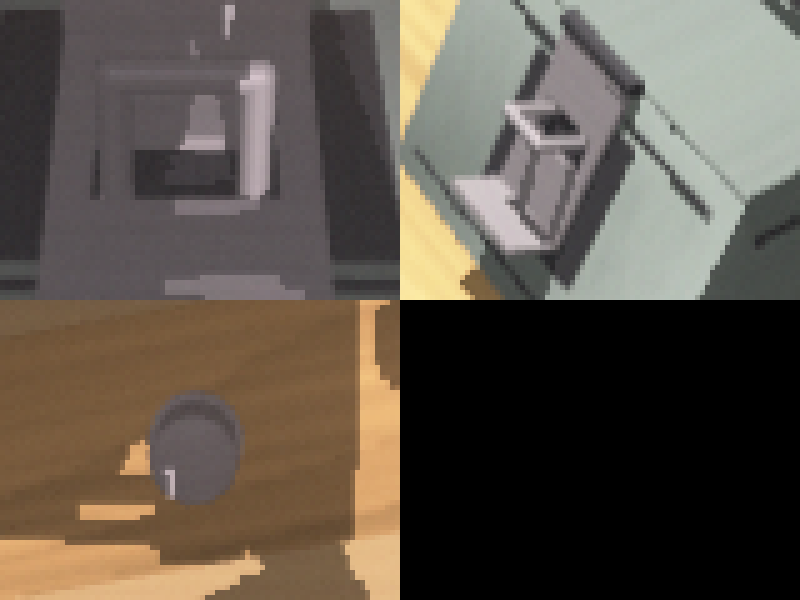

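```bash
python3 - <<'E'
from h import *
w=load("w3");s=cam("scene");p=load("w4")
B,e=tri([ray(w,257,129.2),ray(s,219.8,205)]);print("bar mid",B,e,"pred",C(.0527,-.0273))
print("bar via wrist at z=.1247",atz(w,257,129.2,.1247))
print("ends", tri([ray(w,241,129.2),ray(s,216.5,200.5)]),tri([ray(w,273,129.2),ray(s,216.5,200.5)]))
print("pin wrist",atz(p,254,136.4,.116)); 
sc=(193.5/3.33+300-.5,147.5/3.33+240-.5);print(tri([ray(p,254,136.4),ray(s,*sc)]))
g=Rz@np.array([[0,0.5,.866],[-1,0,0],[0,-.866,.5]]);print(g,np.linalg.det(g))
for P in [C(.038,-.036)]: print(ctrl.ik(P,g))
ry=6.; A=R.from_euler("z",ry+90,degrees=True).as_matrix()@np.array([[0,0,1],[-1,0,0],[0,-1,0.]])
for k in (0,180):
    A2=R.from_euler("z",ry+90+k,degrees=True).as_matrix()@np.array([[0,0,1],[-1,0,0],[0,-1,0.]]);print(k,ctrl.ik([.49,.298,.09],A2))
E
```

```text
bar mid [ 0.6017 -0.101   0.1214] [np.float64(0.00031957483014582777), np.float64(0.0003195748301457052)] pred [ 0.6026 -0.1013  0.1247]
bar via wrist at z=.1247 [ 0.6017 -0.1009  0.1247]
ends (array([ 0.6107, -0.0877,  0.1588]), [np.float64(0.005895572023159518), np.float64(0.0058955720231595845)]) (array([ 0.6011, -0.1184,  0.1245]), [np.float64(0.00016442291829007094), np.float64(0.0001644229182900709)])
pin wrist [0.4813 0.292  0.116 ]
(array([0.4806, 0.2919, 0.108 ]), [np.float64(0.0002831149905414328), np.float64(0.0002831149905415854)])
[[-0.0436  0.4995  0.8652]
 [-0.999  -0.0218 -0.0378]
 [ 0.     -0.866   0.5   ]] 0.999956
[-20.8377  26.1343 114.1309  39.8313  14.2171  35.0272]
0 [25.3413 32.6725 92.153  -0.     55.1745 19.3413]
180 [  25.3413   32.6725   92.153     0.       55.1745 -160.6587]
```

```bash
cat >> h.py <<'E'
PIN=np.array([.4813,.2920,.06]); h=.038; OFF=.009
RG=Rz@np.array([[0,0.5,np.sqrt(3)/2],[-1,0,0],[0,-np.sqrt(3)/2,.5]])
RK=R.from_euler("z",96,degrees=True).as_matrix()@np.array([[0,0,1],[-1,0,0],[0,-1,0.]])
def ins(s,n=.001,y=0.): # TCP with collar underside at staple (n,y,s)
    S=C(.0380,-.0358,y); return S-RG[:,1]*(s+h-.019)+RG[:,2]*(n+OFF)
E
python3 - <<'E'
from h import *
for s in (.136,.1,.066,.03,.004): print(s,ins(s),ctrl.ik(ins(s),RG))
g=PIN+[0,0,h-.019]+RK[:,2]*OFF
ctrl.goto(g+[0,0,.11],RK)
print(ctrl.current_q())
r=ctrl.move_l(g,vel=.12,contact_N=10)
print("contact",r,ctrl.current_tool_pos(),g)
ctrl.command_gripper(0)
print(ctrl.current_grip_width(),ctrl.current_contact_force(),ctrl.current_t())
E
```

```text
0.136 [ 0.5192 -0.0977  0.2554] [-24.3709   6.6891 112.1082  19.182   34.5327  54.8394]
0.1 [ 0.5372 -0.0984  0.2243] [-23.3237  11.0703 112.913   21.2579  29.3568  53.0383]
0.066 [ 0.5542 -0.0992  0.1948] [-22.4216  15.3044 113.3079  23.9612  24.8031  50.6045]
0.03 [ 0.5721 -0.1     0.1636] [-21.5468  19.8311 113.3324  27.8853  20.4186  46.9773]
0.004 [ 0.5851 -0.1005  0.1411] [-20.9608  23.0966 113.0979  31.6161  17.5792  43.4686]
[26.0316 25.0834 87.2696 -0.0009 67.6295 20.09  ]
contact False [0.4807 0.3011 0.0796] [0.4804 0.301  0.079 ]
0.23123332897314874 [1.9424 0.8787 1.1358] 19.1
```

```bash
python3 - <<'E'
from h import *
p=np.array(ctrl.current_tool_pos())
ctrl.move_l(p+[0,0,.225],vel=.15)
print(ctrl.current_grip_width())
ctrl.goto(ins(.136)+[0,0,.03],RG)
ctrl.move_l(ins(.066),vel=.12)
print(ctrl.current_t(),ctrl.current_tool_pos(),ins(.066),ctrl.current_grip_width())
s=ctrl.read_camera("scene");im,c=shot("w5");cv2.imwrite("pics/s5.png",s)
S=lambda n,z:C(.0380,-.0358)-RG[:,1]*z+RG[:,2]*n
sc=cam("scene");print("tip pred",proj(sc,S(.001,.016)),"collar",proj(sc,S(.001,.066)),proj(c,S(.001,.016)))
cv2.imwrite("pics/m5.png",np.hstack([cv2.resize(s[140:240,180:280],(400,400),interpolation=cv2.INTER_CUBIC),cv2.resize(im[60:260,160:360],(400,400))]))
E
```

```text
0.23789857724451077
23.1917 [ 0.5543 -0.0991  0.1953] [ 0.5542 -0.0992  0.1948] 0.23403696712673508
tip pred [226.0871 199.4403] collar [232.8533 184.5079] [257.3048 209.9559]
```

View pics/m5.png

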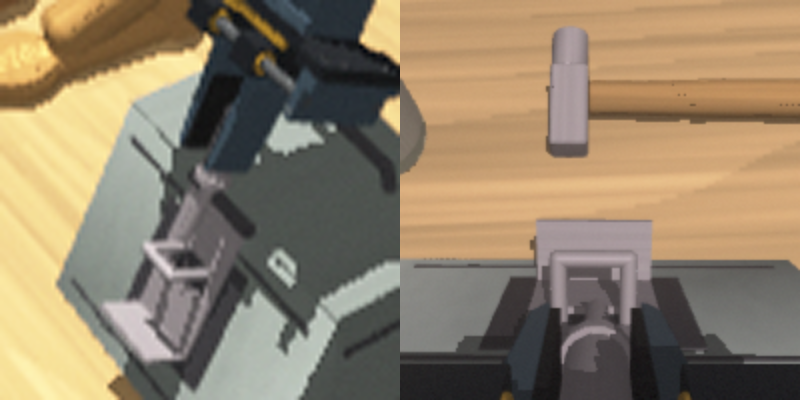

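The pin hangs coaxial with the staple: collar at scene (232.5,185) and tip at about (226,198), both as predicted. In the wrist view the pin (col about 598) is centred in the staple (551-637). Inserting now.

```bash
python3 - <<'E'
from h import *
r=ctrl.move_l(ins(.010),vel=.05,contact_N=8)
p=np.array(ctrl.current_tool_pos());print(r,"s left",(p-ins(.004))@-RG[:,1],ctrl.current_contact_force())
if not r:
    r=ctrl.move_l(ins(.000),vel=.02,contact_N=6)
    p=np.array(ctrl.current_tool_pos());print(r,"s left",(p-ins(.004))@-RG[:,1],ctrl.current_contact_force())
s=ctrl.read_camera("scene");im,c=shot("w6");cv2.imwrite("pics/s6.png",s);print(ctrl.current_t())
cv2.imwrite("pics/m6.png",np.hstack([cv2.resize(s[140:240,180:280],(400,400),interpolation=cv2.INTER_CUBIC),cv2.resize(im[100:300,160:360],(400,400))]))
E
```

```text
False s left 0.006247077552271672 [ 0.4213 -0.4115 -1.8515]
True s left -0.0020617554233482746 [0.4129 2.5552 1.382 ]
25.0833
```

View pics/m6.png

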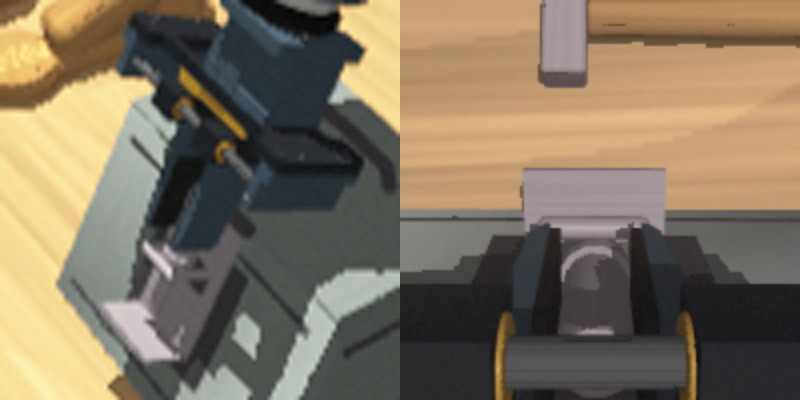

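Contact came at seat depth with the shaft through the loop. I'll release, back off along the pin's axis and check.

```bash
python3 - <<'E'
from h import *
ctrl.command_gripper(.55); ctrl.sleep(.2)
p=np.array(ctrl.current_tool_pos())
ctrl.move_l(p-RG[:,1]*.10,vel=.12)
ctrl.move_l(np.array(ctrl.current_tool_pos())+[-.03,0,.08],vel=.2)
im,c=shot("w7")
ctrl.goto([.42,-.0,.40],RD); ctrl.sleep(.3)
s=ctrl.read_camera("scene");d=ctrl.read_camera("side");cv2.imwrite("pics/s7.png",s);print(ctrl.current_t())
S=lambda n,z:C(.0380,-.0358)-RG[:,1]*z+RG[:,2]*n
sc=cam("scene")
for z in (-.046,.004,.060): print(z,(proj(sc,S(0,z))-[180,140])*4,(proj(c,S(0,z))-[160,60])*2)
cv2.imwrite("pics/m7.png",np.vstack([np.hstack([cv2.resize(s[140:240,180:280],(400,400),interpolation=cv2.INTER_CUBIC),cv2.resize(im[60:260,160:360],(400,400))]),
 np.hstack([cv2.resize(s[230:355,250:450],(320,200)),cv2.resize(d,(267,200)),np.zeros((200,213,3),np.uint8)])]))
E
```

```text
28.775
-0.046 [153.5434 308.1204] [193.2427 231.5496]
0.004 [179.1518 251.6578] [193.0265 249.6169]
0.06 [209.2255 185.3497] [192.7104 276.0304]
```

View pics/m7.png

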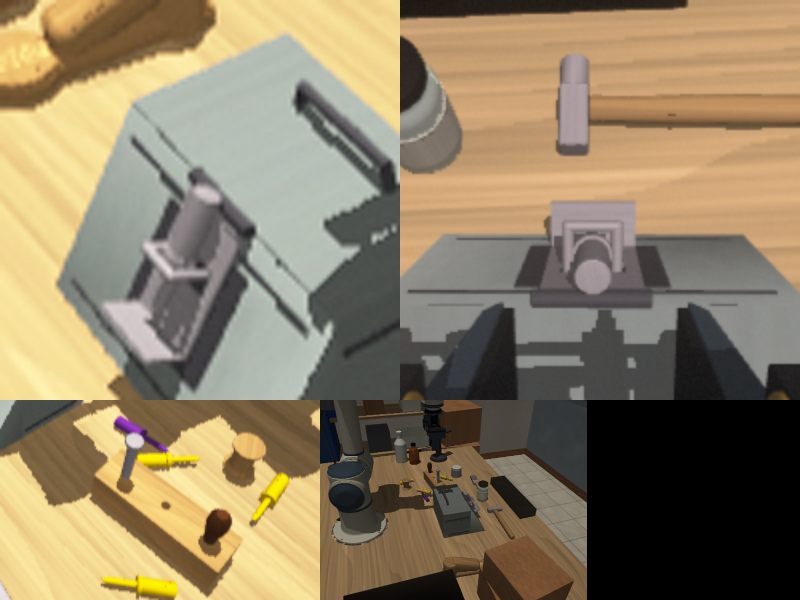

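The pin stands in the staple, with its handle top at about (207,190) in the crop where (209,185) was predicted for a seated collar. The punch, awl, spool and middle hole look right. The yellow and purple look-alikes are lying down now but looked upright in the first image, so I'll check numerically when that happened.

```bash
python3 - <<'E'
import cv2,numpy as np
from h import *
for n in ["scene0","s2","s3","s5","s6","s7"]:
    hsv=cv2.cvtColor(cv2.imread(f"pics/{n}.png"),cv2.COLOR_BGR2HSV)
    out=[]
    for lo,hi in (((25,200,60),(33,255,255)),((130,100,30),(150,255,255))):
        k,_,st,ce=cv2.connectedComponentsWithStats(cv2.inRange(hsv,lo,hi))
        out+= [tuple(np.round(ce[i],1)) for i in range(1,k) if st[i,4]>25 and ce[i][1]>235]
    print(n,[(float(a),float(b)) for a,b in out])
a,b=[cv2.imread(f"pics/{n}.png") for n in ("s3","s7")]
f=lambda n,x0,y0:cv2.resize(cv2.imread(f"pics/{n}.png")[y0:y0+110,x0:x0+147],(400,300),interpolation=cv2.INTER_CUBIC)
cv2.imwrite("pics/m8.png",np.vstack([np.hstack([f("s2",290,235),f("s3",290,235)]),np.hstack([f("s7",290,235),cv2.resize(cv2.imread("pics/s7.png")[175:235,195:275],(400,300),interpolation=cv2.INTER_CUBIC)])]))
print(ctrl.current_t(),ctrl.current_contact_force())
E
```

```text
scene0 [(386.4, 265.0), (406.8, 280.6), (318.5, 300.8), (362.1, 252.7)]
s2 [(422.9, 283.4), (412.9, 297.6), (341.8, 345.1), (334.7, 249.4)]
s3 [(345.0, 266.3), (419.8, 287.9), (320.1, 342.4), (334.6, 249.2)]
s5 [(342.3, 266.4), (423.0, 283.4), (413.0, 297.5), (341.7, 345.3), (334.7, 249.1)]
s6 [(422.9, 283.5), (413.0, 297.5), (341.6, 345.2), (334.8, 249.3)]
s7 [(351.4, 266.3), (422.9, 283.4), (412.9, 297.5), (341.7, 345.2), (335.1, 249.4)]
28.775 [-0.6992 -0.1403  0.4501]
```

View pics/m8.png

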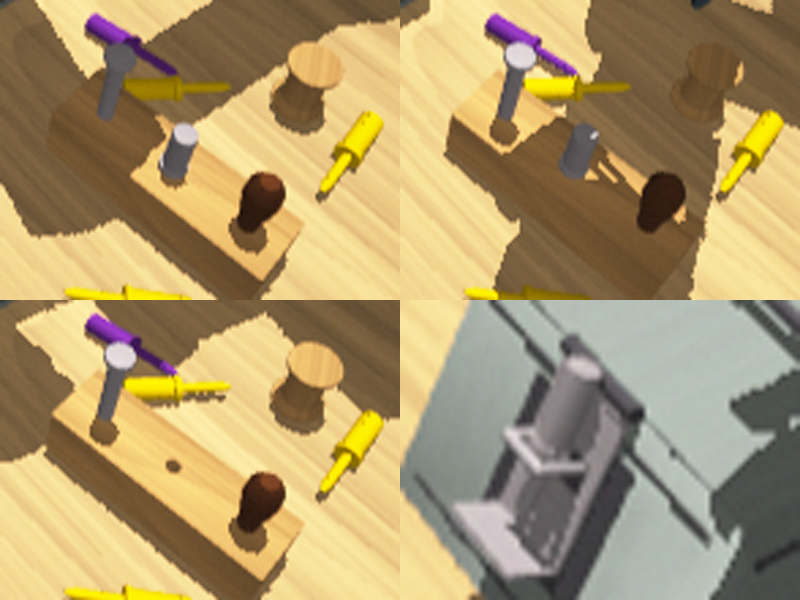

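The look-alikes were already lying in w1 (t=3.3 s), before the arm had touched anything or been near them, and have not moved since. The pin's collar sits at the staple and its shaft shows below the bar. Handing in.

```bash
python3 -c "
from bench import ctrl
print(ctrl.current_t());ctrl.sign_off()"
```

```text
28.775
the job is handed in; nothing more can be done
```

The chest is locked up and the job is handed in at 28.8 s on the robot's clock. No verdict came back, so what follows rests on my own checks.

- **Hasp:** I pushed it over by its tab and pressed it down until the force had changed by 18 N. That stop came within 1 mm of the calculated shut position. The pictures show it lying flat with the staple through the slot.
- **Pin:** I took it from the middle hole of the block and tilted it to match the staple. I put it down until contact, about 2 mm past the calculated seat, which is within the calibration error. After release, the last pictures show the shaft through the loop, the collar on the staple, and the handle top about 1 pixel from where I predicted it.
- **Robot:** it is clear of everything, with about 1 N of sensor residue.
- **Other things:** in the last picture the punch and awl are in the block and the spool is where it was. The jar and hammer looked undisturbed in the last wrist picture. I did not check the polish tin, brush or shoe last closely at the end.
- **One disagreement:** the yellow and purple look-alikes stood upright in the first picture but were already lying down at 3.3 s. The arm had touched nothing by then and was not near them, so they seem to have toppled on their own. The ones in clear view have stayed put since about 11 s, and I left them all alone.

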